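# Click the lamp-mount torque knob over and hold the hidden bolt

## Robot

A 7-joint arm with a two-finger parallel gripper is mounted at the origin on the work surface. World frame = base frame: x ahead of the robot, y to its left, z up, the work surface at z = 0. Lengths are in mm, angles in rad, forces in N, time in s.
With the tool pointing down it reaches from about 400 to 875 mm from the base axis. Payload 4.4 kg.
Tool frame: the origin (TCP) lies midway between the tips of the shut fingers; the grasp point (between the pads) lies 19 mm behind it; z points along the fingers, y is the line along which they close (so a half turn about z gives the same grasp; the last joint's range is limited). The gripper opens to 85 mm and grips with 20 to 120 N. Pads are 22 mm wide; open, the fingers measure 114 mm over their backs; the gripper's body (76 mm by 85 mm) begins 54 mm behind the grasp point. The pads swing forward as they close: fully open they stand 13 mm farther back than shut.
Start: joints at [1.101, 0.628, 0.038, 1.517, -0.027, 0.996, -0.02], TCP at [255.423, -597.726, 231.313] pointing down, gripper open.
Joint ranges: [-3.06, 3.06], [-0.37, 2.12], [-1.25, 1.32], [0.18, 2.47], [-1.1, 4.24], [0.23, 1.98], [-2.94, 2.94]. Speed limits (rad/s): [2.57, 2.57, 3.14, 3.14, 3.14, 3.14, 3.14].

## Interface

Orientations are given as [roll, pitch, yaw] about the fixed x, y, z axes, in that order (R = Rz(yaw) Ry(pitch) Rx(roll)).
In Python, from cell import readout, optics, order gives the robot as it stands.
- The arm moves only by the shell command python3 -m jog 'ROWS'. ROWS is a JSON object of lists of equal length, an entry for each row: "claw": the opening, from 0 (shut) to 1 (fully open); "xyz": the shift along the tool's x, y, z each as a share of 0.1 m, from -1 to 1, a list of three; "twist": the turn, a rotation vector about the tool's x, y, z each as a share of 180 degrees, from -1 to 1, a list of three. A call has 1 to 12 rows; each row shifts and turns the commanded pose from where the row before left it, along the tool's axes as they then stand; what a row does not reach is not made up. A row lasts 1/8 s, in which the tool goes at most 62.5 mm and 10.7 degrees, less where a joint would pass 70% of its speed; a pose out of reach is approached as far as the arm can. A call with a number of a shift or a turn outside -1 to 1 is refused whole. A call with a gripper value outside its range is refused whole. The fingers move at their own pace and stop on an object; the grip force is fixed at half the most. Time passes only in rows, so rows that do not move let the fingers close. It gives the time, the measured TCP pose, the force, the opening and the grip force at its end, in the units of the state.
- readout.read_state(): the state, without advancing time (a new reading comes with each control period).
- optics.get_image(name): name is "side" or "top"; returns a dict with "color" (384x512x3 uint8, red, green, blue), "fovy" (degrees; the focal length in pixels is half the picture's height over the tangent of half this angle, whatever the lens; pixels are square), "cx", "cy" (the principal point, pixels), "k1" (the pictures are not rectified: a ray, as slopes to the right and down, at radius r is drawn at 1 + k1 r^2 times it, then the intrinsics apply), "view" (4x4, takes a point from world to camera coordinates). Camera axes: x right, y up, looking along -z (the intrinsics and any distortion apply to the point x, -y, -z); pixel columns grow to the right and rows downward; lengths in mm; the calibration is good to about 2 mm. A picture is of the moment at which its call begins. There is no depth.
- order.finish_job(): hands the job in; it is judged then, once.
Trained networks look in the newest picture that a camera, given by its name, has taken for a name from the list of things; names that differ only in an ending like _2 or _b are one class to them, and where a whole thing is asked for, a point or a joint stands for the part that bears it (a point fixed in the world has none). Each returns a list of dicts, best first, with "score" (0 to 1); they miss things now and then, are a little off and sometimes report something else, mostly with a low value. They report only what shows in the picture. A call takes as long as a camera call.
- optics.boxes_of(camera, label): "rect" ([left, top, width, height] in pixels, round what is visible of it).
The state is a dict: "clock": time; "qpos": joint angles; "qd": joint speeds; "tau": joint torques, N m; "eef_pos": TCP position; "tool_rot": TCP orientation; "force": force on the tool from outside, world axes, zero at the start; "torque": the same for the moment, N m; "width": finger opening in mm; "gripper_force": force on a finger pad.
Only numpy, scipy, OpenCV 4.12 (cv2) and the standard library are available. Lean on these libraries where they do the work, as an engineer would, in place of code of your own. Each camera call takes 0.05 s, during which the arm holds its last target. There are 200 camera calls.

## Task

Turn the black torque knob of the lamp mount clockwise until it clicks over into its second notch; the drive then pulls the bolt in the bracket round. Reach down through the gap behind the bracket, grip the bolt's bar-shaped head between both fingers so that it stands upright again, and hold it from turning: the program finishes while still gripping the head. Leave the beaker, wash bottle and blue box where they stand.

Things in the scene. Friction and masses are not known exactly. Their poses are not given: they have to be found in the camera images.
- mount: Fixed lamp mount, base plate 290 x 300 x 12 mm. Origin on the bench under the bracket; x points from the robot's side through the bracket to the lamp housing, y left along it, z up. Bracket: upright plate 6 mm thick at x = 0, y = -80 to 80 mm, top 106 mm up. Before it a grey gear head (44 wide, 98 high) and nut (to x = -45 mm); knob pedestal 60 x 60 mm, 62 high, at x = -110 mm, y = 0.
- gap (a point): Centre of the mouth of the gap behind the bracket, level with its top edge, straight above the bolt head (mount x = 31, y = 0 mm, 106 mm above the bench). The gap is 56 mm wide along the mount's x, open above and at both ends, between the bracket and the white lamp housing (64 x 160 mm, same height as the bracket).
- knob_grip (a point): Point on the torque knob's vertical axis at the height to grip, 88 mm above the bench. Knob: black disc, diameter 50, 8 mm thick, with a grip bar 46 mm long and 14 mm wide; bar top 16 mm above this point, disc top 18 mm below. The point turns with the knob: x along the bar, y across it (squeeze along y), z up. At knob value 0 the bar is parallel to the mount's x.
- torque_knob (a joint): Angle of the torque knob, rad: 0 in its first notch (start), growing clockwise seen from above. A spring detent (up to about 0.3 N m) resists it up to a hump at 0.6 rad, then throws it on into the second notch at 1.2 rad, where it stays by itself against an end stop.
- bolt: Steel bolt, axis level along the mount's x. Origin: centre of its bar-shaped head, 78 mm above the bench, mid-gap. Head 14 mm along x, 14 mm wide along y (squeeze these broad sides), 42 mm tall along z, upright at the start. With the knob clicked the drive leans it 0.3 rad about x (top to the mount's -y) by a 0.6 N m/rad spring. Squeezed with 40 N or more by upright fingers it straightens.
- beaker: Bystander: clear glass beaker, diameter 72 mm, 95 mm tall, standing on the bench at one end of the mount. Origin at the centre of its foot.
- wash_bottle: Bystander: white wash bottle with a red spout cap, diameter 68 mm, 152 mm tall, standing on the bench at the other end of the mount. Origin at the centre of its foot.
- cuvette_box: Bystander: blue box 60 x 80 x 30 mm lying loose on the mount's base plate, left of the bracket and gap (near mount x = 40, y = 140 mm). Origin at the centre of its underside, 12 mm above the bench.

How it is judged:
By the outcome, as a careful person would: the job done as asked, in the order asked, and still so for the second after the job is handed in, while the arm keeps its last pose, push and grip.
It also fails if it takes over 42 s, if anything falls off the work surface, if the arm or the gripper's body presses on something with over 40 N, if the wrist force passes 120 N, or if a joint passes its speed limit or range.

## Working session

There is one attempt and no reset: what is moved stays moved. The work goes in short steps, Python scripts to look and compute and a shell command to move; the robot and the scene stay as the last step left them, time stands still between calls to the robot, and variables do not carry over. Pictures are saved under pics/ and viewed, at most 10 in all, crops included, and the job is handed in when it is done.

```bash
mkdir -p pics; ls
python3 - <<'E'
from cell import readout, optics
import cv2, numpy as np
s=readout.read_state(); print({k:np.round(s[k],3).tolist() for k in ('clock','eef_pos','tool_rot','width')})
ims=[]
for c in('side','top'):
    im=optics.get_image(c); cv2.imwrite(f'pics/{c}0.png',im['color'][:,:,::-1])
    print(c,im['fovy'],im['cx'],im['cy'],im['k1'],np.round(im['view'],3).tolist())
    for l in('mount','torque_knob','bolt','beaker','wash_bottle','cuvette_box'):
        print(l,[(np.round(d['rect']).tolist(),round(d['score'],2)) for d in optics.boxes_of(c,l)[:2]])
E
```

```text
pics
{'clock': 0.0, 'eef_pos': [255.188, -597.15, 230.417], 'tool_rot': [-3.14, 0.0, 0.404], 'width': 84.644}
side 55.94147337075751 254.22625477326224 188.79938429613392 -0.10448078881122085 [[0.966, -0.257, -0.003, -522.495], [0.13, 0.476, 0.87, -179.229], [-0.222, -0.841, 0.493, -670.286], [0.0, 0.0, 0.0, 1.0]]
mount [([196.0, 168.0, 142.0, 101.0], 0.86)]
torque_knob [([203.0, 189.0, 28.0, 26.0], 0.78)]
bolt [([238.0, 194.0, 50.0, 17.0], 0.56)]
beaker [([284.0, 242.0, 46.0, 73.0], 0.69)]
wash_bottle [([230.0, 130.0, 23.0, 51.0], 0.56)]
cuvette_box [([269.0, 176.0, 18.0, 19.0], 0.58)]
top 49.20639334366633 255.4687895620048 186.3154575543022 0.019091399499967177 [[-0.021, -1.0, 0.006, 66.945], [0.999, -0.021, 0.05, -553.215], [-0.05, 0.007, 0.999, -1036.747], [0.0, 0.0, 0.0, 1.0]]
mount [([186.0, 121.0, 131.0, 123.0], 0.93)]
torque_knob [([258.0, 212.0, 16.0, 18.0], 0.74)]
bolt [([263.0, 155.0, 11.0, 51.0], 0.62)]
beaker [([341.0, 157.0, 39.0, 30.0], 0.8)]
wash_bottle [([144.0, 165.0, 35.0, 30.0], 0.67)]
cuvette_box [([197.0, 135.0, 31.0, 30.0], 0.69)]
```

View pics/side0.png

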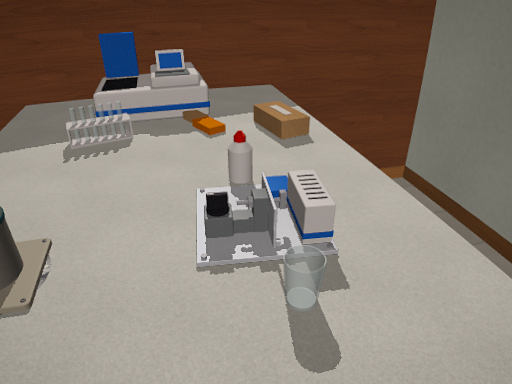

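View pics/top0.png

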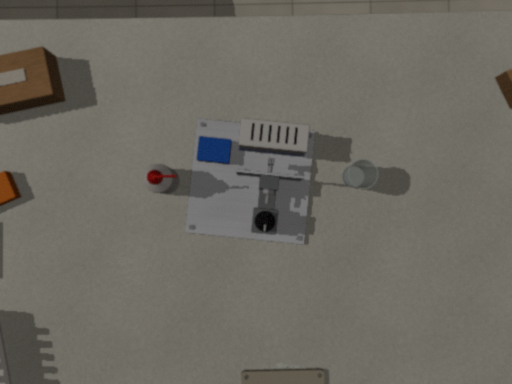

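The top view shows the mount at about (250,180), with the knob at (265,220), the gap near (272,165), the box at (214,150), the bottle at (158,178) and the beaker at (358,175). I'll enlarge both views to pick landmarks.

Run:
```python
import cv2
t=cv2.imread('pics/top0.png')[112:250,180:325]; cv2.imwrite('pics/topc.png',cv2.resize(t,None,fx=4,fy=4,interpolation=cv2.INTER_CUBIC))
t=cv2.imread('pics/side0.png')[160:265,185:340]; cv2.imwrite('pics/sidec.png',cv2.resize(t,None,fx=5,fy=5,interpolation=cv2.INTER_CUBIC))
```

```text
(no output)
```

View pics/topc.png

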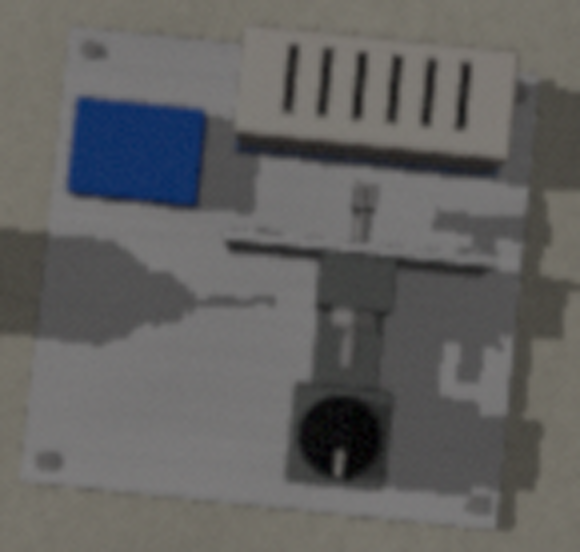

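View pics/sidec.png

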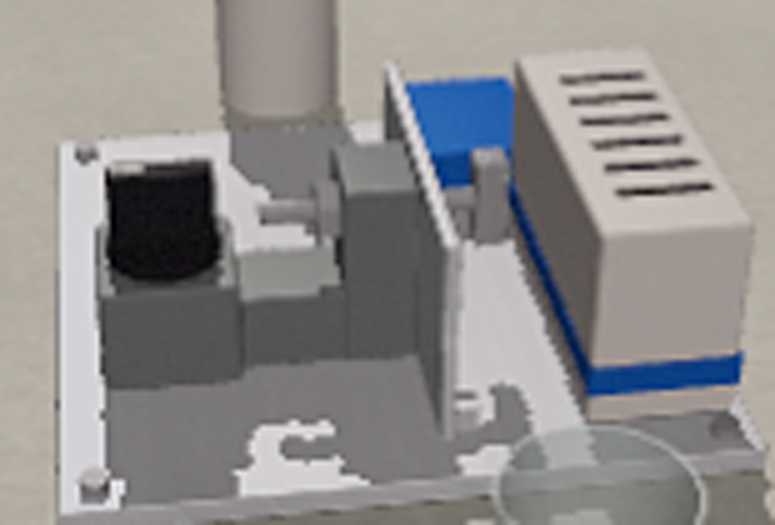

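The crops show these landmarks (crop pixels):
- **Top view:** housing top corners at (245,28), (516,52), (502,160) and (237,132), plus the pedestal and plate corners.
- **Side view:** housing corners at (515,58), (602,235), (752,222) and (648,50), and the upright bolt head at about (490,150).

Next I'll fit the mount pose to these.

```bash
cat > h.py <<'E'
import numpy as np
from scipy.optimize import least_squares
from cell import readout, optics
def proj(im,P):
    P=np.atleast_2d(P); V=np.array(im['view']); c=P@V[:3,:3].T+V[:3,3]
    s=np.c_[c[:,0],-c[:,1]]/(-c[:,2:3]); f=192/np.tan(np.radians(im['fovy'])/2)
    s=s*(1+im['k1']*(s**2).sum(1,keepdims=True)); return s*f+[im['cx'],im['cy']]
def m2w(p,P):
    c,s=np.cos(p[2]),np.sin(p[2]); P=np.atleast_2d(P).astype(float)
    return np.c_[P[:,0]*c-P[:,1]*s+p[0],P[:,0]*s+P[:,1]*c+p[1],P[:,2]]
E
python3 - <<'E'
from h import *
T=optics.get_image('top');S=optics.get_image('side')
tp=[(245,28,123,80,106),(516,52,123,-80,106),(502,160,59,-80,106),(237,132,59,80,106),
(287,480,-140,30,62),(390,488,-140,-30,62),(296,382,-80,30,62)]
sp=[(515,58,59,80,106),(602,235,59,-80,106),(752,222,123,-80,106),(648,50,123,80,106),(388,62,-3,80,106),(462,242,3,-80,106),(490,151,31,0,99)]
tp=np.array(tp,float);sp=np.array(sp,float)
tu=(tp[:,:2]+.5)/4-.5+[180,112]; su=(sp[:,:2]+.5)/5-.5+[185,160]
def res(p,w=(1,1)): return np.r_[w[0]*(proj(T,m2w(p,tp[:,2:]))-tu).ravel(),w[1]*(proj(S,m2w(p,sp[:,2:]))-su).ravel()]
for w in((1,1),(1,0),(0,1)):
    r=least_squares(res,[600,0,0],args=(w,),loss='soft_l1'); print(r.x.round(3)); print(res(r.x).reshape(-1,2).round(1).tolist())
    if w==(1,1): np.save('pose.npy',r.x)
p=np.load('pose.npy')
for n,q in(('gap',(31,0,106)),('knob',(-110,0,88))): print(n,m2w(p,q).round(1))
for P in((31,0,106),(31,0,99),(-110,0,104)): print(P,[proj(i,m2w(p,P)).round(1) for i in(T,S)])
for c in(T,S): print('campos',(-np.array(c['view'])[:3,:3].T@np.array(c['view'])[:3,3]).round())
E
```

```text
[ 5.7830e+02  2.3007e+01 -1.1800e-01]
[[-0.7, -1.4], [0.7, -0.7], [1.7, -0.2], [-1.5, 0.1], [-0.6, 0.7], [-1.2, 1.2], [-0.4, 0.1], [-0.3, -0.5], [0.4, 0.6], [1.6, 0.6], [-0.4, -0.6], [-1.1, 0.5], [0.2, 1.5], [0.0, 1.3]]
[ 5.78272e+02  2.20450e+01 -1.14000e-01]
[[-0.6, -1.3], [0.9, -0.9], [2.0, -0.3], [-1.2, 0.2], [0.0, 0.8], [-0.6, 1.2], [0.1, 0.1], [-0.3, -0.3], [0.7, 0.8], [1.9, 0.7], [-0.4, -0.6], [-1.2, 0.7], [0.6, 1.8], [0.2, 1.5]]
[ 5.79379e+02  2.65460e+01 -1.33000e-01]
[[-1.4, -2.3], [-0.1, -0.5], [0.5, -0.0], [-2.6, -0.8], [-3.0, 0.0], [-3.7, 0.9], [-2.4, -0.6], [0.3, -1.0], [-0.3, -0.1], [1.1, 0.2], [0.2, -1.0], [-0.6, -0.3], [-0.4, 0.5], [0.0, 0.6]]
gap [[609.1  19.4 106. ]]
knob [[469.1  35.9  88. ]]
(31, 0, 106) [array([[270.9, 160.2]]), array([[282.8, 188.3]])]
(31, 0, 99) [array([[270.8, 160.5]]), array([[282.6, 191.1]])]
(-110, 0, 104) [array([[265. , 221.6]]), array([[216.5, 194. ]])]
campos [ 502.   62. 1063.]
campos [ 379. -613.  485.]
```

```bash
cat >> h.py <<'E'
def togo(target,yaw):
    "shift in tool axes (mm) and yaw turn about tool z (deg) to reach a world TCP target"
    from scipy.spatial.transform import Rotation as R
    s=readout.read_state(); q=R.from_euler('xyz',s['tool_rot'])
    d=q.inv().apply(np.array(target)-s['eef_pos'])
    r=(q.inv()*R.from_euler('xyz',[np.pi,0,yaw])).as_rotvec()
    print('t',round(s['clock'],2),'pos',np.round(s['eef_pos'],1),'rot',np.round(s['tool_rot'],3),'w',np.round(s['width'],1),'gf',np.round(s['gripper_force'],1),'F',np.round(s['force'],1),'M',np.round(s['torque'],2),'q',np.round(s['qpos'],2))
    print('shift/100',np.round(d/100,3),'twist/180',np.round(np.degrees(r)/180,4))
E
python3 -m jog '{"claw":[1,1,1,1,1,1,1,1,1,1,1,1],"xyz":[[0.278,-0.311,0],[0.278,-0.311,0],[0.278,-0.311,0],[0.278,-0.311,0],[0.278,-0.311,0],[0.278,-0.311,0],[0.278,-0.311,0],[0.278,-0.311,0],[0.278,-0.311,0],[0.278,-0.311,0],[0.278,-0.311,0],[0.278,-0.311,0]],"twist":[[0,0,0],[0,0,0],[0,0,0],[0,0,0],[0,0,0],[0,0,0],[0,0,0],[0,0,0],[0,0,0],[0,0,0],[0,0,0],[0,0,0]]}'
python3 -c "
from h import *
togo([469.1,35.5,200],3.026)"
```

```text
clock: 2.3
eef_pos: [416.1, -122.3, 231.6]
tool_rot: [3.141, -0.001, 0.404]
force: [1.3, -0.5, 0.6]
width: 85.2
gripper_force: 0.0
t 2.3 pos [ 416.1 -122.3  231.6] rot [ 3.141e+00 -1.000e-03  4.040e-01] w 85.2 gf 0.0 F [ 1.3 -0.5  0.6] M [-0.02 -0.03 -0.  ] q [ 0.24  0.32 -0.02  2.09  0.01  0.73 -0.96]
shift/100 [ 1.106 -1.243  0.316] twist/180 [ 4.000e-04  2.000e-04 -8.347e-01]
```

```bash
python3 -m jog '{"claw":[1,1,1,1,1,1,1,1,1,1,1,1],"xyz":[[0.369,-0.414,0.1],[0.369,-0.414,0.1],[0.369,-0.414,0.1],[0,0,0],[0,0,0],[0,0,0],[0,0,0],[0,0,0],[0,0,0],[0,0,0],[0,0,0],[0,0,0]],"twist":[[0,0,0],[0,0,0],[0,0,0],[0,0,-0.056],[0,0,-0.056],[0,0,-0.056],[0,0,-0.056],[0,0,-0.056],[0,0,-0.056],[0,0,-0.056],[0,0,-0.056],[0,0,-0.056]]}'
python3 -m jog '{"claw":[1,1,1,1,1,1,1,1],"xyz":[[0,0,0],[0,0,0],[0,0,0],[0,0,0],[0,0,0],[0,0,0],[0,0,0],[0,0,0]],"twist":[[0,0,-0.056],[0,0,-0.056],[0,0,-0.056],[0,0,-0.056],[0,0,-0.056],[0,0,-0.05],[0,0,0],[0,0,0]]}'
python3 - <<'E'
from h import *
import cv2
togo([469.1,35.5,75],3.026)
a=[]
for c in('side','top'):
    im=optics.get_image(c);u=proj(im,[469.1,35.5,104])[0].astype(int)
    p=im['color'][u[1]-65:u[1]+60,u[0]-35:u[0]+95,::-1]; a.append(cv2.resize(p,(390,375),interpolation=cv2.INTER_CUBIC)); print(c,u,proj(im,readout.read_state()['eef_pos']).round(1))
cv2.imwrite('pics/k1.png',np.hstack(a))
E
```

```text
clock: 3.8
eef_pos: [468.8, 34.1, 201.5]
tool_rot: [3.141, 0.0, 1.993]
force: [-0.4, 0.1, 0.5]
width: 85.5
gripper_force: 0.0
clock: 4.8
eef_pos: [468.7, 34.1, 201.4]
tool_rot: [-3.142, 0.0, 3.021]
force: [0.6, -0.2, 0.7]
width: 85.4
gripper_force: 0.0
t 4.8 pos [468.7  34.1 201.4] rot [-3.142  0.     3.021] w 85.4 gf 0.0 F [ 0.6 -0.2  0.7] M [-0.03  0.01  0.03] q [ 0.42  0.52 -0.79  2.02  0.51  0.8   0.78]
shift/100 [-0.002  0.014  1.264] twist/180 [-0.      0.0001 -0.0016]
side [216 194] [[213.7 151.4]]
top [265 221] [[267.3 223.4]]
```

View pics/k1.png

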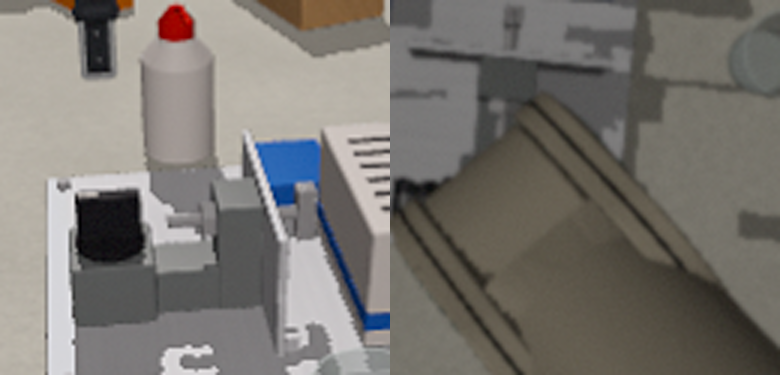

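```bash
python3 -m jog '{"claw":[1,1,1,1,1,0.5,0.3,0,0,0,0],"xyz":[[0,0.014,0.3],[0,0,0.35],[0,0,0.35],[0,0,0.25],[0,0,0],[0,0,0],[0,0,0],[0,0,0],[0,0,0],[0,0,0],[0,0,0]],"twist":[[0,0,0],[0,0,0],[0,0,0],[0,0,0],[0,0,0],[0,0,0],[0,0,0],[0,0,0],[0,0,0],[0,0,0],[0,0,0]]}'
python3 -c "
from h import *
togo([469.1,35.5,76],3.026)"
```

```text
clock: 6.28
eef_pos: [469.4, 37.4, 77.1]
tool_rot: [3.139, 0.002, 3.024]
force: [-1.0, 4.0, 6.0]
width: 13.0
gripper_force: 59.7
t 6.28 pos [469.4  37.4  77.1] rot [3.139e+00 2.000e-03 3.024e+00] w 13.0 gf 59.7 F [-1.  4.  6.] M [ 0.76  0.25 -0.19] q [ 0.25  0.7  -0.57  2.13  0.77  0.52  0.55]
shift/100 [ 0.    -0.019  0.011] twist/180 [ 0.0009  0.0005 -0.0005]
```

```bash
python3 -m jog '{"claw":[0,0,0,0,0,0,0,0,0,0,0,0],"xyz":[[0,0.02,0],[0,0,0],[0,0,0],[0,0,0],[0,0,0],[0,0,0],[0,0,0],[0,0,0],[0,0,0],[0,0,0],[0,0,0],[0,0,0]],"twist":[[0,0,0.02],[0,0,0.04],[0,0,0.04],[0,0,0.04],[0,0,0.04],[0,0,0.04],[0,0,0.04],[0,0,0.04],[0,0,0.04],[0,0,0.04],[0,0,0.004],[0,0,0]]}'
python3 -c "
from h import *
togo([469.1,37,76],3.026-1.2)"
```

```text
clock: 7.78
eef_pos: [470.3, 38.6, 77.1]
tool_rot: [3.138, -0.0, 1.82]
force: [-0.1, 1.3, 6.7]
width: 12.9
gripper_force: 59.8
t 7.78 pos [470.3  38.6  77.1] rot [ 3.138 -0.     1.82 ] w 12.9 gf 59.8 F [-0.1  1.3  6.7] M [ 0.69 -0.19 -0.01] q [ 0.03  0.65 -0.25  2.13  0.4   0.4  -0.29]
shift/100 [-0.012 -0.015  0.011] twist/180 [ 0.001  -0.0001 -0.0019]
```

```bash
python3 -m jog '{"claw":[0.5,0.5,0.5,0.5,0.5,0.5,0.5,0.5],"xyz":[[0,0,0],[0,0,0],[0,0,0],[0,0,-0.1],[0,0,-0.4],[0,0,-0.4],[0,0,-0.4],[0,0,0]],"twist":[[0,0,0],[0,0,0],[0,0,0],[0,0,0],[0,0,0],[0,0,0],[0,0,0],[0,0,0]]}'
python3 - <<'E'
from h import *
import cv2
togo([609.5,20.5,210],3.026)
im=optics.get_image('side')
cv2.imwrite('pics/s2.png',cv2.resize(im['color'][160:265,185:340,::-1],None,fx=5,fy=5,interpolation=cv2.INTER_CUBIC))
for l in('torque_knob','bolt'): print(l,[(np.round(d['rect']).tolist(),round(d['score'],2)) for d in optics.boxes_of('side',l)[:2]])
E
```

```text
clock: 8.78
eef_pos: [470.9, 37.9, 209.5]
tool_rot: [3.135, 0.001, 1.817]
force: [0.5, 0.2, -0.9]
width: 42.1
gripper_force: 0.0
t 8.78 pos [470.9  37.9 209.5] rot [3.135e+00 1.000e-03 1.817e+00] w 42.1 gf 0.0 F [ 0.5  0.2 -0.9] M [ 0.06  0.01 -0.03] q [ 0.16  0.43 -0.41  2.02  0.25  0.73 -0.16]
shift/100 [-0.507  1.301  0.005] twist/180 [ 0.0016  0.0016 -0.3848]
torque_knob [([206.0, 190.0, 24.0, 28.0], 0.74), ([283.0, 243.0, 45.0, 72.0], 0.74)]
bolt [([236.0, 195.0, 50.0, 15.0], 0.6)]
```

View pics/s2.png

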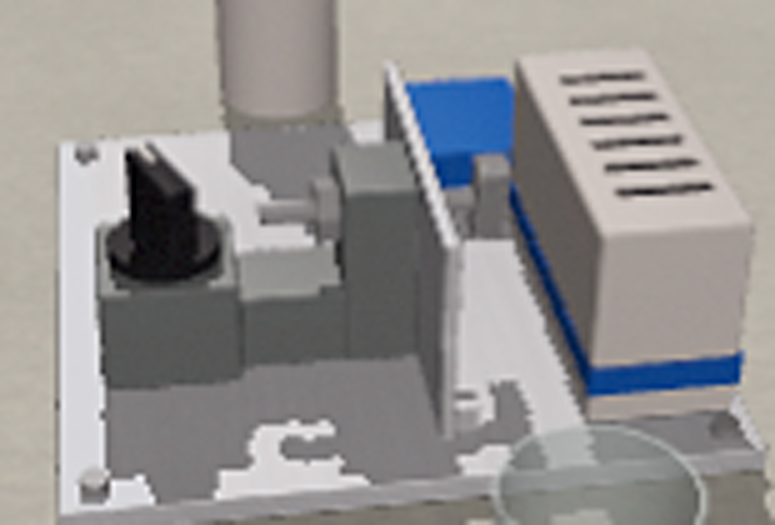

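Knob bar now stands rotated (about (160,200) in the crop), and the bolt head at (490,195) leans. Moving over the gap.

```bash
python3 -m jog '{"claw":[1,1,1,1,1,1,1,1,1,1,1,1],"xyz":[[-0.127,0.328,0],[-0.127,0.328,0],[-0.127,0.328,0],[-0.127,0.328,0],[0,0,0],[0,0,0],[0,0,0],[0,0,0],[0,0,0],[0,0,0],[0,0,0],[0,0,0]],"twist":[[0,0,0],[0,0,0],[0,0,0],[0,0,0],[0,0,-0.055],[0,0,-0.055],[0,0,-0.055],[0,0,-0.055],[0,0,-0.055],[0,0,-0.055],[0,0,-0.053],[0,0,0]]}'
python3 -c "
from h import *
togo([610.5,20.5,120],3.022)"
```

```text
clock: 10.42
eef_pos: [607.7, 20.3, 204.6]
tool_rot: [3.141, -0.003, 3.019]
force: [0.1, 0.6, -0.0]
width: 85.4
gripper_force: 0.0
t 10.43 pos [607.7  20.3 204.6] rot [ 3.141e+00 -3.000e-03  3.019e+00] w 85.4 gf 0.0 F [ 0.1  0.6 -0. ] M [-0.03  0.05  0.01] q [ 0.34  0.69 -0.71  1.65  0.51  1.    0.91]
shift/100 [-0.03   0.006  0.846] twist/180 [ 0.0001 -0.001  -0.0009]
```

```bash
python3 -m jog '{"claw":[1,1,1,1],"xyz":[[-0.03,0.006,0.24],[0,0,0.3],[0,0,0.3],[0,0,0]],"twist":[[0,-0.001,-0.001],[0,0,0],[0,0,0],[0,0,0]]}'
python3 - <<'E'
from h import *
import cv2
togo([610.5,20.5,61],3.022)
im=optics.get_image('side')
print(proj(im,[[610.5,20.5,106],[610.5,20.5,99]]).round(1).tolist())
cv2.imwrite('pics/s3.png',cv2.resize(im['color'][120:240,210:360,::-1],None,fx=5,fy=5,interpolation=cv2.INTER_CUBIC))
E
```

```text
clock: 10.92
eef_pos: [609.6, 20.2, 119.6]
tool_rot: [-3.14, -0.003, 3.022]
force: [0.5, 0.1, 0.5]
width: 85.3
gripper_force: 0.0
t 10.93 pos [609.6  20.2 119.6] rot [-3.140e+00 -3.000e-03  3.022e+00] w 85.3 gf 0.0 F [0.5 0.1 0.5] M [ 0.02  0.04 -0.01] q [ 0.3   0.79 -0.64  1.72  0.6   0.84  0.84]
shift/100 [-0.011  0.006  0.586] twist/180 [-0.0005 -0.0009 -0.    ]
[[283.2, 188.0], [283.1, 190.8]]
```

View pics/s3.png

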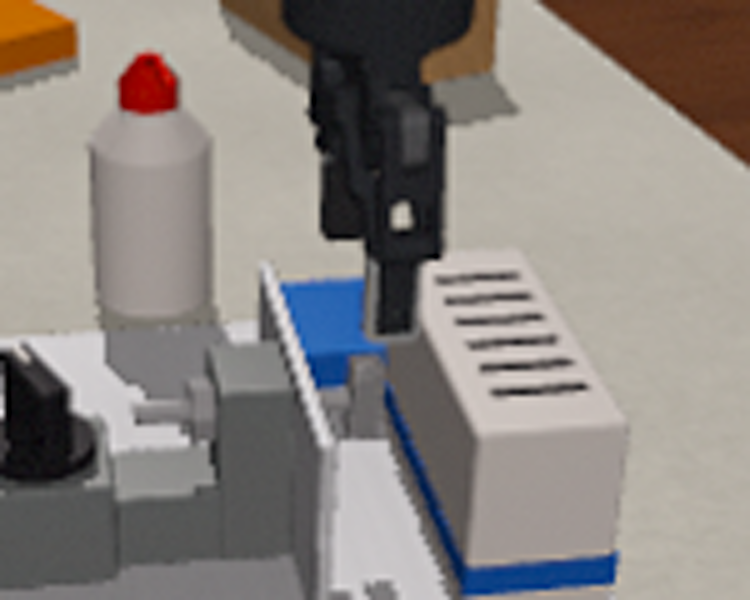

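The front finger tip is at about (390,335) in the crop. The gap mouth there spans u≈317–464, so the finger is centred. Descending.

```bash
python3 -m jog '{"claw":[1,1,1,1,1],"xyz":[[-0.005,0.006,0.1],[0,0,0.15],[0,0,0.15],[0,0,0.18],[0,0,0]],"twist":[[-0.0005,-0.001,0],[0,0,0],[0,0,0],[0,0,0],[0,0,0]]}'
python3 -c "
from h import *
togo([610.5,20.5,61],3.022)"
```

```text
clock: 11.6
eef_pos: [611.4, 20.9, 62.3]
tool_rot: [3.141, 0.003, 3.024]
force: [-0.1, -0.0, -0.0]
width: 85.3
gripper_force: 0.0
t 11.6 pos [611.4  20.9  62.3] rot [3.141e+00 3.000e-03 3.024e+00] w 85.3 gf 0.0 F [-0.1 -0.  -0. ] M [ 0.    0.   -0.05] q [ 0.27  0.86 -0.58  1.75  0.67  0.74  0.79]
shift/100 [ 0.008 -0.005  0.013] twist/180 [0.0002 0.0009 0.0007]
```

```bash
python3 -m jog '{"claw":[0.6,0.3,0,0,0,0,0,0,0,0],"xyz":[[0,0,0.01],[0,0,0],[0,0,0],[0,0,0],[0,0,0],[0,0,0],[0,0,0],[0,0,0],[0,0,0],[0,0,0]],"twist":[[0,0,0],[0,0,0],[0,0,0],[0,0,0],[0,0,0],[0,0,0],[0,0,0],[0,0,0],[0,0,0],[0,0,0]]}'
python3 -c "
from h import *
import cv2
togo([611,20.9,61],3.022)
im=optics.get_image('side')
cv2.imwrite('pics/s4.png',cv2.resize(im['color'][120:240,190:340,::-1],None,fx=5,fy=5,interpolation=cv2.INTER_CUBIC))
"
```

```text
clock: 12.85
eef_pos: [612.9, 19.7, 63.8]
tool_rot: [-3.141, 0.007, 3.023]
force: [-0.9, -5.3, 5.5]
width: 13.3
gripper_force: 58.7
t 12.85 pos [612.9  19.7  63.8] rot [-3.141  0.007  3.023] w 13.3 gf 58.7 F [-0.9 -5.3  5.5] M [-0.82  0.28 -0.02] q [ 0.27  0.86 -0.58  1.75  0.67  0.74  0.78]
shift/100 [0.021 0.01  0.028] twist/180 [-0.0001  0.0022  0.0002]
```

View pics/s4.png

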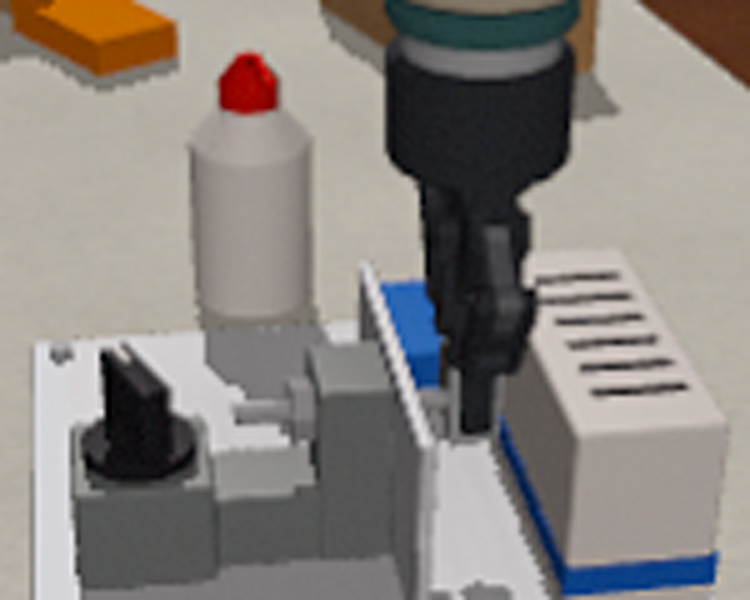

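The fingers hold the head between the bracket and housing, at about (470,400) in the crop. I'll relieve the small side load, let it settle, then check.

```bash
python3 -m jog '{"claw":[0,0,0,0,0,0,0,0],"xyz":[[0,-0.015,0],[0,0,0],[0,0,0],[0,0,0],[0,0,0],[0,0,0],[0,0,0],[0,0,0]],"twist":[[0,0,0],[0,0,0],[0,0,0],[0,0,0],[0,0,0],[0,0,0],[0,0,0],[0,0,0]]}'
python3 -c "
from h import *
togo([611,20.9,61],3.022)
for l in('beaker','wash_bottle','cuvette_box'):
  for c in('side','top'):
    if l=='beaker': pass
    optics.get_image(c); print(c,l,[(np.round(d['rect']).tolist(),round(d['score'],2)) for d in optics.boxes_of(c,l)[:1]])
"
```

```text
clock: 13.9
eef_pos: [613.0, 19.7, 63.8]
tool_rot: [3.14, 0.007, 3.024]
force: [-0.4, -3.2, 5.6]
width: 13.1
gripper_force: 58.9
t 13.9 pos [613.   19.7  63.8] rot [3.14  0.007 3.024] w 13.1 gf 58.9 F [-0.4 -3.2  5.6] M [-0.41  0.19 -0.09] q [ 0.27  0.86 -0.59  1.75  0.67  0.74  0.79]
shift/100 [0.021 0.009 0.028] twist/180 [0.0006 0.0023 0.0005]
side beaker [([282.0, 244.0, 45.0, 69.0], 0.75)]
top beaker [([359.0, 159.0, 21.0, 11.0], 0.6)]
side wash_bottle [([231.0, 130.0, 22.0, 56.0], 0.97)]
top wash_bottle [([148.0, 168.0, 33.0, 26.0], 0.58)]
side cuvette_box [([285.0, 243.0, 42.0, 70.0], 0.74)]
top cuvette_box [([199.0, 135.0, 32.0, 29.0], 0.6)]
```

Grip is steady, the head is flat between the pads, the tool is upright and the bystanders haven't moved.

```bash
python3 -c "
from cell import order
print(order.finish_job())"
```

```text
the job is handed in; nothing more can be done
None
```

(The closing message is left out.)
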